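File a slide box into a packed rack

ROBOT

A 7-joint arm with a two-finger parallel gripper is mounted at the origin on a cart in front of the work surface, level with it; the furniture and walls round the work are solid. World frame = base frame: x ahead of the robot, y to its left, z up, the work surface at z = 0. Lengths are in m, angles in rad, forces in N, time in s.
With the tool pointing down it reaches from about 0.4 to 0.85 m from the base axis. Payload 10.4 kg.
Tool frame: the origin (TCP) lies at the very end of the fingers, on their centre line; the grasp point (between the pads) lies 19 mm behind it; z points along the fingers, y is the line along which they close (so a half turn about z gives the same grasp; the last joint's range is limited). The gripper opens to 87 mm and grips with 3 to 60 N. Pads are 19 mm wide; open, the fingers measure 117 mm over their backs; the gripper's body (75 mm by 190 mm) begins 51 mm behind the grasp point.
Start: joints at [-1.334, 0.332, -0.065, 1.46, 0.022, 1.35, -0.088], TCP at [0.161, 0.604, 0.223] pointing down, gripper open.
Joint ranges: [-2.6, 2.6], [-0.5, 2.12], [-1.47, 1.34], [0.16, 2.42], [-1.27, 4.41], [0.06, 2.06], [-2.6, 2.6]. Speed limits (rad/s): [2.22, 2.22, 2.79, 2.79, 3.14, 3.14, 3.14].

INTERFACE

Orientations are given as a unit quaternion [x, y, z, w].
In Python, from bench import r gives the robot as it stands.
- The arm moves only by the shell command python3 -m crank 'ROWS' [FORCE]. ROWS is JSON, a list that holds one entry, the list of rows, each a list of 5 numbers: the shift along the tool's x, y, z in mm, then the turn about the tool's z in degrees, then the opening, from -1 (shut) to 1 (fully open). A call has 1 to 20 rows; each row is the pose to reach, as a shift and turn from the pose commanded when the call began, along the tool's axes at that moment; what a row does not reach only later rows make up. A row lasts 1/10 s, in which the tool goes at most 50 mm and 8.59 degrees, less where a joint would pass 70% of its speed; a pose out of reach is approached as far as the arm can. A call with a gripper value outside its range is refused whole. The fingers move at their own pace and stop on an object; FORCE is the grip in N (left out, the last holds). Time passes only in rows, so rows that repeat a pose let the fingers close. It gives the time, the measured TCP pose, the force, the opening and the grip force at its end, in the units of the state.
- r.read_state(): the state, without advancing time (a new reading comes with each control period).
- r.camera(name): name is "scene" or "top" or "wrist"; returns a dict with "image" (480x640x3 uint8, red, green, blue), "vfov" (degrees; the focal length in pixels is half the picture's height over the tangent of half this angle, whatever the lens; pixels are square), "cx", "cy" (the principal point, pixels), "eye" and "attitude" of the camera in the world. Camera axes: x right, y down, z forward; pixel columns grow to the right and rows downward; lengths in m; the calibration is good to about 2 mm. A picture is of the moment at which its call begins. There is no depth.
- r.close_job(): hands the job in; it is judged then, once.
The state is a dict: "time": time; "joint_positions": joint angles; "joint_vel": joint speeds; "joint_torque": joint torques, N m; "ee_pos": TCP position; "eef_rot": TCP orientation; "ft_force": force on the tool from outside, world axes, zero at the start; "torque": the same for the moment, N m; "width": finger opening in m; "grip_force": force on a finger pad.
Only numpy, scipy, OpenCV 4.12 (cv2) and the standard library are available. Lean on these libraries where they do the work, as an engineer would, in place of code of your own. Each camera call takes 0.05 s, during which the arm holds its last target. There are 200 camera calls.

TASK

File the slide box that stands on the bench into the gap in the middle of the row in the rack, two boxes on either side of it: ease its neighbours aside, work it in between them and push it fully home against the back panel, upright and square like the others, latch side to the front. There are glass slides in all of the boxes, so use gentle force throughout, tip none of them over, keep the others in their places at the back of the rack, and leave everything else on the bench alone.

Things in the scene. Friction and masses are not known exactly. Their poses are not given: they have to be found in the camera images.
- new_box_mid (a point): the box to be filed: blue plastic slide box standing on end on the bench right of the rack, 59 mm deep, 34 mm thick, 98 mm tall, square edges, 0.13 to 0.23 kg, lid fixed. Point at its centre, 49 mm above its foot. y axis up, z across the thickness to the right (latch to the robot), x along the depth from the latch side (front, latch stands out 2 mm) to the hinge side (back)
- rack: sheet-metal rack, fixed, open at front and top, for five boxes side by side. Origin under its centre on the bench; x from the open front to the back, y left, z up. Floor 216 mm wide, top at z = 7 mm, front edge at x = -62 mm. Two boxes stand at each side, loosely spaced; the gap in the middle is 20 to 26 mm, too narrow for a box until they are eased apart (each slides at 1 to 4 N)
- back_panel: the rack's back panel, 61 mm high over the bench; origin at its foot in the middle of its face, at rack x = +31 mm, y = 0, z = 7 mm, axes as rack. A box fully home touches it with its back: its centre is then 29.5 mm in front of this point and 49 mm above it, its front face 59 mm in front, 34 mm behind the floor's front edge
- rack_mid (a point): point on the rack floor's top, rack x = y = 0. The row is bounded by two rigid upright end stops, 3 mm thick, 70 mm high, thumbscrew on the outer side, clamped 174 mm apart (inner faces): five boxes with 4 mm to spare. The pair is clamped up to 3 mm left or right of this middle; by how much is not given: feel when each half of the row comes up tight against its stop
- left_outer_mid (a point): blue slide box like new_box, loose, holds glass slides, standing on end in the rack with its latch to the front; point at its centre, half-way up; axes as new_box_mid; leftmost in the row
- left_inner_mid (a point): blue slide box like new_box, loose, holds glass slides, standing on end in the rack with its latch to the front; point at its centre, half-way up; axes as new_box_mid; just left of the gap
- right_inner_mid (a point): blue slide box like new_box, loose, holds glass slides, standing on end in the rack with its latch to the front; point at its centre, half-way up; axes as new_box_mid; just right of the gap
- right_outer_mid (a point): blue slide box like new_box, loose, holds glass slides, standing on end in the rack with its latch to the front; point at its centre, half-way up; axes as new_box_mid; rightmost in the row
- new_box: the same box as new_box_mid, origin in the middle of its left 59 x 98 mm face
- wash_vial: bystander: white plastic jar with ribbed red lid, 44 mm across, 48 mm tall, left of the rack; origin under its centre
- dropper: bystander: amber dropper bottle, 26 mm across, 94 mm tall, left of the rack; origin under its centre
- white_vial: bystander: glass vial with white cap, 24 mm across, 32 mm tall, at the right near the stereo microscope; origin under its centre
- left_outer: the same box as left_outer_mid, origin in the middle of its left 59 x 98 mm face
- left_inner: the same box as left_inner_mid, origin in the middle of its left 59 x 98 mm face
- right_inner: the same box as right_inner_mid, origin in the middle of its left 59 x 98 mm face
- right_outer: the same box as right_outer_mid, origin in the middle of its left 59 x 98 mm face
There are look-alikes about, which are no part of the job. Leave any pink look-alike of the left_outer alone.

How it is judged:
At the end, for the whole second after the job is handed in: New box third of five in the row, latch to the front, at rest on the rack floor, upright and square within 3.5 degrees, home within 4 mm of the back panel; the other four upright on the rack floor in their order, within 6.5 mm of the back panel (x of new_box_mid in the frame of rack between -0.0025 and 0.006 m and z of new_box_mid in the frame of rack between 0.053 and 0.059 m and angle between the x axis of new_box and the x axis of rack, either way round below 0.06 rad and linear speed of new_box below 0.02 m/s and z of left_outer_mid in the frame of left_inner_mid below -0.031 m and z of left_inner_mid in the frame of new_box_mid below -0.031 m and z of new_box_mid in the frame of right_inner_mid below -0.031 m and z of right_inner_mid in the frame of right_outer_mid below -0.031 m and angle between each of left_outer, left_inner, right_inner, right_outer, new_box's own y axis and vertical below 0.06 rad and x of left_outer_mid in the frame of rack between -0.005 and 0.007 m and z of left_outer_mid in the frame of rack between 0.053 and 0.059 m and x of left_inner_mid in the frame of rack between -0.005 and 0.007 m and z of left_inner_mid in the frame of rack between 0.053 and 0.059 m and x of right_inner_mid in the frame of rack between -0.005 and 0.007 m and z of right_inner_mid in the frame of rack between 0.053 and 0.059 m and x of right_outer_mid in the frame of rack between -0.005 and 0.007 m and z of right_outer_mid in the frame of rack between 0.053 and 0.059 m); the robot touches nothing.
It fails at once if a box is toppled (leans more than 20 degrees) (angle between any of left_outer, left_inner, right_inner, right_outer, new_box's own y axis and vertical above 0.35 rad).
It fails at once if the new box is forced against a neighbour or the back panel with more than 30 N (contact force between new_box and left_outer above 30 N or contact force between new_box and left_inner above 30 N or contact force between new_box and right_inner above 30 N or contact force between new_box and right_outer above 30 N or contact force between new_box and back_panel above 30 N).
It fails at once if a box of the row is crushed against the rack, or against the next box, with more than 30 N (contact force between any of left_outer, left_inner, right_inner, right_outer and rack above 30 N or contact force between left_outer and left_inner above 30 N or contact force between right_inner and right_outer above 30 N).
It fails at once if the robot presses on a box of the row or on the rack with more than 30 N (contact force between any of the fingers, the arm and left_outer above 30 N or contact force between any of the fingers, the arm and left_inner above 30 N or contact force between any of the fingers, the arm and right_inner above 30 N or contact force between any of the fingers, the arm and right_outer above 30 N or contact force between any of the fingers, the arm and rack above 30 N).
It fails at once if a bystander is moved more than 15 mm (distance of any of wash_vial, dropper, white_vial from where it was at the start of the episode above 0.015 m).
It also fails if it takes over 72 s, if anything falls off the work surface, if the arm or the gripper's body presses on something with over 40 N, if the wrist force passes 120 N, or if a joint passes its speed limit or range.

## Working session

There is one attempt and no reset: what is moved stays moved. The work goes in short steps, Python scripts to look and compute and a shell command to move; the robot and the scene stay as the last step left them, time stands still between calls to the robot, and variables do not carry over. Pictures are saved under pics/ and viewed, at most 10 in all, crops included, and the job is handed in when it is done.

```bash
ls; mkdir -p pics; python3 - <<'E'
from bench import r
import cv2,json
s=r.read_state()
print({k:s[k] for k in ("time","ee_pos","eef_rot","ft_force","width")})
for n in ("scene","top"):
    c=r.camera(n); cv2.imwrite(f"pics/{n}0.png",c["image"][:,:,::-1])
    print(n,c["vfov"],c["cx"],c["cy"],c["eye"],c["attitude"])
E
```

```text
pics
{'time': 0.0, 'ee_pos': array([0.16041809, 0.60366379, 0.22174663]), 'eef_rot': array([ 1.29485216e-01,  9.91581099e-01, -7.06241699e-04, -6.54168966e-05]), 'ft_force': array([0.38717255, 0.4766433 , 0.42510239]), 'width': 0.08701648598951574}
scene 45.259690503866516 318.954105266869 246.05811325417784 [ 1.10919137 -0.09651447  1.05877072] [ 0.73433557  0.61916825 -0.17824106 -0.21356982]
top 55.330298879434274 316.619720368918 234.78277978207848 [ 0.40875642 -0.01161471  0.92116391] [ 0.70875519 -0.70257027  0.03505172 -0.05322099]
```

View pics/scene0.png

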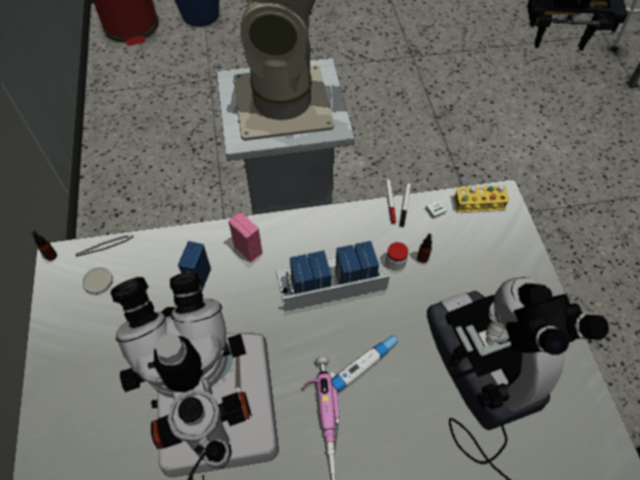

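View pics/top0.png

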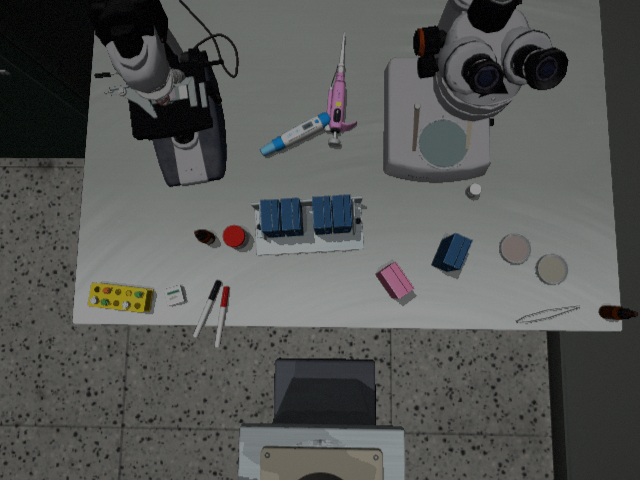

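The scene view shows the rack row near (330,270). In the top view the row boxes are at (270,217), (291,217), (322,214) and (342,213). There are two candidates for the box: blue at (452,252) and pink at (395,281). The blue one fits, since it is blue plastic and stands right of the rack; the pink one is the look-alike. I'll measure and confirm with a crop.

```bash
cat > h.py <<'E'
import cv2,numpy as np
from scipy.spatial.transform import Rotation as R
def ray(c,uv):
    uv=np.atleast_2d(np.asarray(uv,float)); f=240/np.tan(np.radians(c["vfov"])/2)
    d=np.c_[(uv-[c["cx"],c["cy"]])/f,np.ones(len(uv))]
    return R.from_quat(c["attitude"]).apply(d)
def onz(c,uv,z):
    d=ray(c,uv); e=np.asarray(c["eye"]); return (e+d*((z-e[2])/d[:,2])[:,None])[:,:2]
def proj(c,P):
    f=240/np.tan(np.radians(c["vfov"])/2)
    q=R.from_quat(c["attitude"]).inv().apply(np.atleast_2d(P)-np.asarray(c["eye"]))
    return q[:,:2]/q[:,2:]*f+[c["cx"],c["cy"]]
E
python3 - <<'E'
from bench import r
from h import *
c=r.camera("top"); im=c["image"]
hsv=cv2.cvtColor(im,cv2.COLOR_RGB2HSV)
for name,m in (("blue",cv2.inRange(hsv,(100,90,40),(125,255,255))),):
    n,l,st,ce=cv2.connectedComponentsWithStats(m)
    for i in range(1,n):
        if st[i,4]>60:
            p=np.argwhere(l==i)[:,::-1].astype(np.float32)
            print(name,st[i],ce[i].round(1),cv2.minAreaRect(p))
a=cv2.resize(im[185:310,240:490][:, :],None,fx=3.2,fy=3.2,interpolation=cv2.INTER_CUBIC)
cv2.imwrite("pics/crop1.png",a[:,:,::-1])
print(onz(c,[[316,234],[100,323]],0))
E
```

```text
blue [318 112  12  16 116] [324.  118.4] ((324.5616149902344, 118.83561706542969), (13.572736740112305, 9.600228309631348), 65.55604553222656)
blue [260 136  25  20 201] [274.3 145.9] ((271.8000183105469, 146.60000610351562), (12.521980285644531, 23.25510597229004), 63.43495178222656)
blue [ 312  195   40   34 1175] [331.7 211.5] ((331.6186828613281, 211.3988494873047), (31.812929153442383, 38.612159729003906), 86.42366790771484)
blue [281 198  20  33 583] [290.1 214. ] ((290.5, 214.0), (32.0, 19.0), 90.0)
blue [260 200  21  32 578] [269.5 215.3] ((269.82806396484375, 215.38916015625), (31.58325958251953, 19.026060104370117), 87.27368927001953)
blue [443 233  29  36 612] [457. 251.] ((457.075439453125, 251.03106689453125), (19.200668334960938, 32.20055389404297), 22.380136489868164)
[[0.52594352 0.01398131]
 [0.34306083 0.44510676]]
```

View pics/crop1.png

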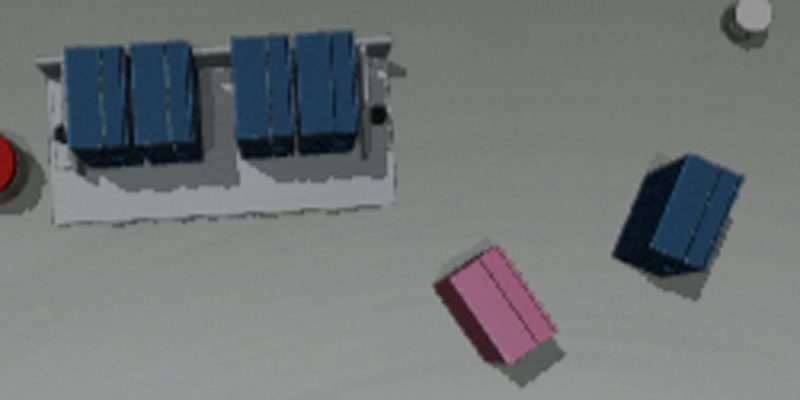

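The crop confirms that the blue box on the right is free-standing; its top face runs (690,153), (743,177), (705,270), (650,247) in the crop. The pink box is separate, below and left of it. The row has its gap at crop x 200–232, and the rack's front edge runs (57,223)–(395,205).

```bash
python3 - <<'E'
from bench import r
from h import *
c=r.camera("top"); im=c["image"]
px=lambda a:np.array(a,float)/3.2+[240,185]-0.34
fe=onz(c,px([[57,223],[395,205]]),0.007); print("front edge",fe, np.linalg.norm(fe[1]-fe[0]))
d=fe[0]-fe[1]; yaw=np.arctan2(-d[0],d[1]); print("yaw",np.degrees(yaw))
ax=np.array([np.cos(yaw),np.sin(yaw)]);ay=np.array([-ax[1],ax[0]])
rk=fe.mean(0)+.062*ax; print("rack from edge",rk)
nb=onz(c,px([[690,153],[743,177],[705,270],[650,247]]),.098)
print("new",nb.mean(0),[np.linalg.norm(nb[i]-nb[i-1]).round(4) for i in range(4)], "axis deg",np.degrees(np.arctan2(*( (nb[0]+nb[1]-nb[2]-nb[3])[::-1]))))
hsv=cv2.cvtColor(im,cv2.COLOR_RGB2HSV)
m=cv2.inRange(hsv,(100,90,40),(125,255,255))
p=np.argwhere(m[225:275,430:480])[:,::-1]+[430,225]
q=onz(c,p,.098); rc=cv2.minAreaRect((q*1000).astype(np.float32)); print("new rect mm",rc)
# row edges at top plane, rack frame
for v in (205,212,219):
    row=m[v,255:360]; e=np.flatnonzero(np.diff((row>0).astype(int)))+255.5
    print(v,((onz(c,np.c_[e,np.full(len(e),v)],.105)-rk)@ay*1000).round(1))
for u in (268,287,318,338):
    e=np.flatnonzero(np.diff((m[185:245,u]>0).astype(int)))+185.5
    print(u,((onz(c,np.c_[np.full(len(e),u),e],.105)-rk)@ax*1000).round(1))
for n,b in (("pink",[[500,245],[557,330],[508,363],[440,283]]),): print(n,onz(c,px(b),.098))
E
```

```text
front edge [[ 0.48300803  0.13097138]
 [ 0.49603853 -0.08076894]] 0.2121408872411881
yaw 3.521541146831297
rack from edge [0.55140621 0.0289095 ]
new [ 0.48500347 -0.24253349] [np.float64(0.0581), np.float64(0.0321), np.float64(0.057), np.float64(0.0326)] axis deg -23.690864321360944
new rect mm ((479.218505859375, -239.4396514892578), (33.67732238769531, 70.11837768554688), 66.68809509277344)
205 [ 84.5  49.9  46.3  13.6 -10.  -29.9 -31.7 -44.4 -46.2 -82.3]
212 [ 83.1  64.9  63.1  48.6  46.8  26.9  25.   12.4 -11.1 -43.6 -47.3 -81.5]
219 [ 83.6  50.9  47.3  27.4  25.6  13.  -10.5 -80.7]
268 [ 28.1 -30.6]
287 [ 28.  -30.7]
318 [ 28.5 -30.1]
338 [ 28.3 -28.4]
pink [[ 0.46532655 -0.13249715]
 [ 0.41835286 -0.16350004]
 [ 0.3999033  -0.13618223]
 [ 0.44379001 -0.09887092]]
```

```bash
cat >> h.py <<'E'
RK=np.array([.5514,.0289]); YAW=np.radians(3.52)
AX=np.array([np.cos(YAW),np.sin(YAW)]); AY=np.array([-AX[1],AX[0]])
def rw(x,y): return RK+AX*x/1000+AY*y/1000      # rack mm -> world
def inrack(s): return ((s["ee_pos"][:2]-RK)@np.array([AX,AY]).T*1000).round(2)
def go(s,xy,z,yang):
    "row (mm, deg) to a world target; yang = world angle of tool y, deg"
    M=R.from_quat(s["eef_rot"]).as_matrix()
    d=np.array([*xy,z])-s["ee_pos"]; cur=np.degrees(np.arctan2(M[1,1],M[0,1]))
    t=(cur-yang+90)%180-90
    return (M.T@d*1000).round(1), round(t,1)
E
python3 - <<'E'
from bench import r
from h import *
s=r.read_state(); print(rw(-1.2,1.2),go(s,rw(-1.2,1.2),.19,3.52))
E
```

```text
[0.55012859 0.03002406] (array([-524. , -454.4,   32.5]), np.float64(71.6))
```

```bash
python3 -m crank '[[[-524,-454,32,71.6,-0.65],[-524,-454,32,71.6,-0.65],[-524,-454,32,71.6,-0.65],[-524,-454,32,71.6,-0.65],[-524,-454,32,71.6,-0.65],[-524,-454,32,71.6,-0.65],[-524,-454,32,71.6,-0.65],[-524,-454,32,71.6,-0.65],[-524,-454,32,71.6,-0.65],[-524,-454,32,71.6,-0.65],[-524,-454,32,71.6,-0.65],[-524,-454,32,71.6,-0.65],[-524,-454,32,71.6,-0.65],[-524,-454,32,71.6,-0.65],[-524,-454,32,71.6,-0.65],[-524,-454,32,71.6,-0.65],[-524,-454,32,71.6,-0.65],[-524,-454,32,71.6,-0.65],[-524,-454,32,71.6,-0.65]]]' 15
python3 - <<'E'
from bench import r
from h import *
s=r.read_state(); print(s["time"],inrack(s),go(s,rw(-1.2,1.2),.19,3.52),s["width"],s["ft_force"])
c=r.camera("wrist"); cv2.imwrite("pics/w1.png",c["image"][:,:,::-1]); print(c["eye"],c["attitude"],c["vfov"])
E
```

```text
time: 2.1
ee_pos: [0.5501, 0.0318, 0.1907]
eef_rot: [0.684, 0.729, 0.0, -0.0]
ft_force: [-0.7, -0.2, -0.3]
width: 0.0152
grip_force: 0.0
2.1 [-1.17  2.96] (array([-1.8, -0. ,  0.7]), np.float64(0.1)) 0.015192434724900679 [-0.72001676 -0.24882416 -0.31533221]
[0.54495809 0.10900371 0.35371296] [0.98924479 0.03172145 0.00427658 0.14272425] 71.99327105669066
```

View pics/w1.png

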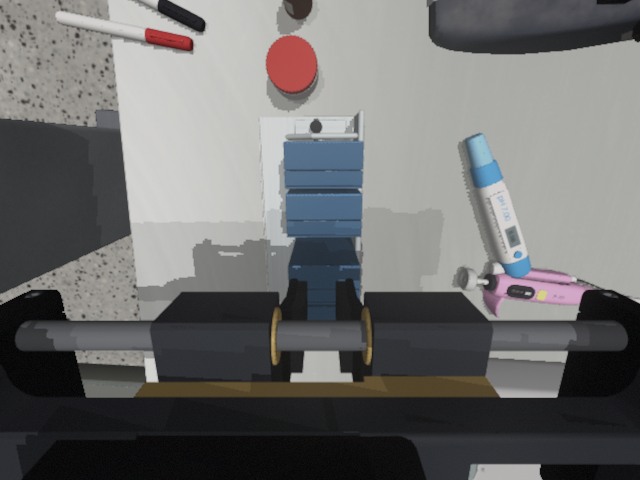

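The wrist view shows the left pair's tops at rows 140–187 and 190–236, then the shadowed right inner box's side, with its top edge near row 264. I'll compute the gap from these edges.

```bash
python3 - <<'E'
from bench import r
from h import *
c=r.camera("wrist"); g=cv2.cvtColor(c["image"],cv2.COLOR_RGB2GRAY).astype(int)
for u in (315,328): print(u,[(v,g[v,u]) for v in range(226,285,2)])
for z,vs in ((.105,[142,187,191,236,264]),): print((( onz(c,[[325,v] for v in vs],z)-RK)@AY*1000).round(1))
print("stop top z.07",(( onz(c,[[325,133],[325,138]],.07)-RK)@AY*1000).round(1))
print("x edges",(( onz(c,[[286,212],[361,212]],.105)-RK)@AX*1000).round(1))
c=r.camera("top"); print("tcp px in top",proj(c,[*rw(-1.2,2.96),.19]))
E
```

```text
315 [(226, np.int64(90)), (228, np.int64(90)), (230, np.int64(88)), (232, np.int64(88)), (234, np.int64(70)), (236, np.int64(81)), (238, np.int64(55)), (240, np.int64(55)), (242, np.int64(50)), (244, np.int64(50)), (246, np.int64(48)), (248, np.int64(49)), (250, np.int64(48)), (252, np.int64(48)), (254, np.int64(47)), (256, np.int64(47)), (258, np.int64(47)), (260, np.int64(47)), (262, np.int64(46)), (264, np.int64(48)), (266, np.int64(55)), (268, np.int64(57)), (270, np.int64(57)), (272, np.int64(57)), (274, np.int64(57)), (276, np.int64(55)), (278, np.int64(57)), (280, np.int64(56)), (282, np.int64(56)), (284, np.int64(55))]
328 [(226, np.int64(90)), (228, np.int64(90)), (230, np.int64(89)), (232, np.int64(89)), (234, np.int64(72)), (236, np.int64(75)), (238, np.int64(55)), (240, np.int64(55)), (242, np.int64(54)), (244, np.int64(54)), (246, np.int64(54)), (248, np.int64(52)), (250, np.int64(50)), (252, np.int64(48)), (254, np.int64(47)), (256, np.int64(48)), (258, np.int64(45)), (260, np.int64(47)), (262, np.int64(46)), (264, np.int64(45)), (266, np.int64(58)), (268, np.int64(57)), (270, np.int64(56)), (272, np.int64(58)), (274, np.int64(57)), (276, np.int64(58)), (278, np.int64(57)), (280, np.int64(55)), (282, np.int64(56)), (284, np.int64(57))]
[83.4 51.3 48.3 13.4 -9.8]
stop top z.07 [90.8 87. ]
x edges [-28.2  29. ]
tcp px in top [[302.11523563 204.44730771]]
```

```bash
python3 -m crank '[[[0,0,35,0,-0.65],[0,0,70,0,-0.65],[0,0,70,0,-0.65],[0,0,70,0,-0.65]]]'
python3 - <<'E'
from bench import r
from h import *
s=r.read_state(); print(s["time"],inrack(s),go(s,rw(-1.2,1.6),.09,3.52),s["ee_pos"],s["ft_force"])
E
```

```text
time: 2.65
ee_pos: [0.5503, 0.0306, 0.1212]
eef_rot: [0.685, 0.728, -0.0, -0.0]
ft_force: [0.5, -0.8, 0.3]
width: 0.0157
grip_force: 0.0
2.65 [-0.98  1.81] (array([-0.2, -0.2, 31.2]), np.float64(-0.0)) [0.55031539 0.03064554 0.12115623] [ 0.53295366 -0.84090508  0.33455644]
```

```bash
python3 -m crank '[[[0,0,10,0,-0.65],[0,0,14,0,-0.65],[0,0,16,0,-0.65],[0,0,18,0,-0.65],[0,0,19,0,-0.65],[0,0,20,0,-0.65],[0,0,20,0,-0.65]]]'
```

```text
time: 3.35
ee_pos: [0.5503, 0.0307, 0.1005]
eef_rot: [0.685, 0.728, 0.0, -0.0]
ft_force: [0.3, -1.1, -0.3]
width: 0.0153
grip_force: 0.0
```

```bash
python3 -m crank '[[[0,0,6,0,-0.65],[0,0,12,0,-0.65],[0,0,20,0,-0.65],[0,0,30,0,-0.65],[0,0,40,0,-0.65],[0,0,50,0,-0.65],[0,0,57,0,-0.65],[0,0,57,0,-0.65]]]'
python3 -m crank '[[[1,0,0,0,-0.65],[2,0,0,0,-0.65],[3,0,0,0,-0.65],[4,0,0,0,-0.65],[4,0,0,0,-0.65]]]'
```

```text
time: 4.15
ee_pos: [0.5496, 0.0306, 0.0423]
eef_rot: [0.685, 0.728, -0.001, -0.001]
ft_force: [0.1, -0.8, 0.2]
width: 0.0155
grip_force: 0.0
time: 4.65
ee_pos: [0.5502, 0.0348, 0.0437]
eef_rot: [0.685, 0.729, 0.0, 0.0]
ft_force: [0.5, -0.8, -0.6]
width: 0.0152
grip_force: 0.4
```

```bash
python3 -m crank '[[[1,0,0,0,-0.65],[2,0,0,0,-0.65],[2,0,0,0,-0.65]]]'
python3 -m crank '[[[1,0,0,0,-0.65],[2,0,0,0,-0.65],[2,0,0,0,-0.65]]]'
```

```text
time: 4.95
ee_pos: [0.5502, 0.0364, 0.0437]
eef_rot: [0.685, 0.728, 0.0, 0.0]
ft_force: [0.1, -3.4, 1.8]
width: 0.0153
grip_force: 1.5
time: 5.25
ee_pos: [0.5501, 0.0374, 0.0437]
eef_rot: [0.685, 0.728, -0.0, 0.001]
ft_force: [1.2, -7.5, 3.3]
width: 0.0151
grip_force: 3.6
```

```bash
python3 -m crank '[[[0,0,0,0,-0.65],[0,0,0,0,-0.65]]]'; python3 -m crank '[[[1,0,0,0,-0.65],[1,0,0,0,-0.65],[1,0,0,0,-0.65]]]'
python3 -m crank '[[[1,0,0,0,-0.65],[1,0,0,0,-0.65],[1,0,0,0,-0.65]]]'
```

```text
time: 5.45
ee_pos: [0.5501, 0.0374, 0.0437]
eef_rot: [0.685, 0.728, -0.0, 0.001]
ft_force: [1.0, -7.1, 3.2]
width: 0.0152
grip_force: 3.6
time: 5.75
ee_pos: [0.5501, 0.0374, 0.0438]
eef_rot: [0.686, 0.728, -0.001, 0.001]
ft_force: [0.5, -10.2, 3.9]
width: 0.0151
grip_force: 5.1
time: 6.05
ee_pos: [0.5501, 0.0375, 0.0439]
eef_rot: [0.686, 0.728, -0.001, 0.001]
ft_force: [0.5, -13.1, 4.8]
width: 0.0153
grip_force: 6.6
```

```bash
python3 - <<'E'
from bench import r
from h import *
s=r.read_state(); print(inrack(s))
c=r.camera("wrist"); d=r.camera("top")
a=cv2.resize(c["image"][60:300,220:420],None,fx=2.4,fy=2.4,interpolation=cv2.INTER_CUBIC)
b=cv2.resize(d["image"][180:260,245:375],None,fx=2.4,fy=2.4,interpolation=cv2.INTER_CUBIC)
o=np.zeros((576,480+312,3),np.uint8);o[:,:480]=a;o[:192,480:]=b
cv2.imwrite("pics/w2.png",o[:,:,::-1]);import pickle;pickle.dump(c,open("w2.pkl","wb"))
E
```

```text
[-0.78  8.65]
```

View pics/w2.png

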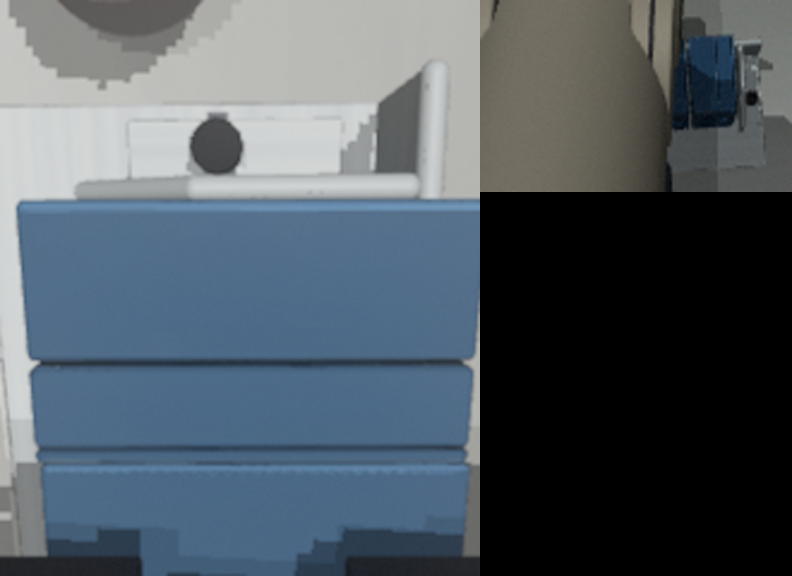

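```bash
python3 - <<'E'
import pickle
from h import *
c=pickle.load(open("w2.pkl","rb")); print(((np.array(c["eye"])[:2]-RK)@AY), c["eye"][2])
v=60+np.array([201,207,447,451,465])/2.4
print((( onz(c,np.c_[np.full(5,320),v],.105)-RK)@AY*1000).round(1))
print((( onz(c,[[320,60+180/2.4],[320,60+198/2.4]],.070)-RK)@AY*1000).round(1))
E
```

```text
0.08657605024775877 0.206604554500943
[87.  86.3 55.5 54.9 52.9]
[90.5 87.7]
```

The wrist crop shows the left outer box (crop rows 205–447) up against its stop (row 188), with the left inner box about 2 mm behind it. The left half is tight at rack y TCP = 8.65. Next I'll do the right half.

```bash
python3 -m crank '[[[-5,0,0,0,-0.65],[-9,0,0,0,-0.65],[-12,0,0,0,-0.65],[-13,0,0,0,-0.65],[-14,0,0,0,-0.65],[-15,0,0,0,-0.65],[-16,0,0,0,-0.65],[-16,0,0,0,-0.65]]]'
python3 -m crank '[[[-1,0,0,0,-0.65],[-2,0,0,0,-0.65],[-2,0,0,0,-0.65]]]'
python3 -m crank '[[[-1,0,0,0,-0.65],[-2,0,0,0,-0.65],[-2,0,0,0,-0.65]]]'
```

```text
time: 6.95
ee_pos: [0.5507, 0.0248, 0.0435]
eef_rot: [0.685, 0.728, 0.0, -0.0]
ft_force: [0.3, 1.9, -0.1]
width: 0.0151
grip_force: 0.8
time: 7.25
ee_pos: [0.5508, 0.0227, 0.0435]
eef_rot: [0.685, 0.728, 0.0, -0.0]
ft_force: [-0.5, 2.0, -0.1]
width: 0.0149
grip_force: 0.9
time: 7.55
ee_pos: [0.5507, 0.0225, 0.0435]
eef_rot: [0.685, 0.729, 0.001, -0.001]
ft_force: [-0.8, 7.7, 0.1]
width: 0.0151
grip_force: 3.8
```

```bash
python3 -m crank '[[[-1,0,0,0,-0.65],[-1,0,0,0,-0.65],[-1,0,0,0,-0.65]]]'
python3 -m crank '[[[-1,0,0,0,-0.65],[-1,0,0,0,-0.65],[-1,0,0,0,-0.65]]]'
python3 - <<'E'
from bench import r
from h import *
s=r.read_state(); print(inrack(s),s["ft_force"]); d=r.camera("top")
b=cv2.resize(d["image"][180:260,245:375],None,fx=5,fy=5,interpolation=cv2.INTER_CUBIC)
cv2.imwrite("pics/t3.png",b[:,:,::-1])
E
```

```text
time: 7.85
ee_pos: [0.5507, 0.0224, 0.0435]
eef_rot: [0.684, 0.729, 0.001, -0.001]
ft_force: [-1.2, 10.5, 0.4]
width: 0.0152
grip_force: 5.3
time: 8.15
ee_pos: [0.5507, 0.0224, 0.0435]
eef_rot: [0.684, 0.729, 0.001, -0.002]
ft_force: [-3.0, 13.4, 2.5]
width: 0.0152
grip_force: 6.9
[-1.12 -6.42] [-2.97065405 13.40297072  2.52206238]
```

View pics/t3.png

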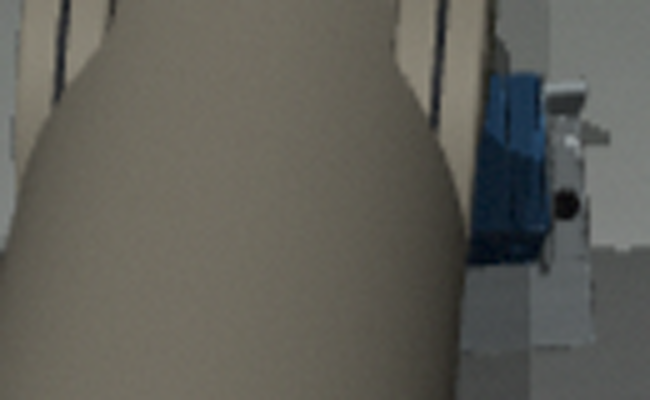

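Right outer now sits against its stop at crop x 545–550. The gap centre is at rack y ≈ 1.1. I'll centre the fingers, lift out and look.

```bash
python3 -m crank '[[[6,0,0,0,-0.65],[11,0,0,0,-0.65],[11,0,0,0,-0.65],[11,0,-20,0,-0.65],[11,0,-60,0,-0.65],[11,0,-110,0,-0.65],[11,0,-150,0,-0.65],[11,0,-150,0,-0.65]]]'
python3 - <<'E'
from bench import r
from h import *
s=r.read_state(); print(inrack(s))
a=np.radians(-23.7); ux=np.array([np.cos(a),np.sin(a)])
t=np.array([.4850,-.2425])-.019*ux
print(t,go(s,t,.15,66.3))
E
```

```text
time: 9.0
ee_pos: [0.5533, 0.0289, 0.1993]
eef_rot: [0.686, 0.728, 0.004, 0.002]
ft_force: [0.5, 0.5, 0.0]
width: 0.0154
grip_force: 0.0
[ 1.88 -0.1 ]
[ 0.46760241 -0.23486299] (array([-258.2, -101.8,   48. ]), np.float64(-62.9))
```

```bash
python3 -m crank '[[[-258,-102,25,-62.8,1],[-258,-102,25,-62.8,1],[-258,-102,25,-62.8,1],[-258,-102,25,-62.8,1],[-258,-102,25,-62.8,1],[-258,-102,25,-62.8,1],[-258,-102,25,-62.8,1],[-258,-102,25,-62.8,1],[-258,-102,25,-62.8,1],[-258,-102,25,-62.8,1]]]'
python3 - <<'E'
from bench import r
from h import *
s=r.read_state()
d=r.camera("top"); w=r.camera("wrist"); im=d["image"]
m=cv2.inRange(cv2.cvtColor(im,cv2.COLOR_RGB2HSV),(100,90,40),(125,255,255))
for v in (205,212,219):
    e=np.flatnonzero(np.diff((m[v,255:360]>0).astype(int)))+255.5
    print(v,((onz(d,np.c_[e,np.full(len(e),v)],.105)-RK)@AY*1000).round(1))
for u in (268,287,318,338):
    e=np.flatnonzero(np.diff((m[185:245,u]>0).astype(int)))+185.5
    print(u,((onz(d,np.c_[np.full(len(e),u),e],.105)-RK)@AX*1000).round(1))
a=np.radians(-23.7); ux=np.array([np.cos(a),np.sin(a)])
print(go(s,np.array([.4850,-.2425])-.019*ux,.04,66.3))
a=cv2.resize(d["image"][185:310,240:490],None,fx=3.2,fy=3.2,interpolation=cv2.INTER_CUBIC)
b=cv2.resize(w["image"],(266,200))
o=np.zeros((600,800,3),np.uint8);o[:400]=a;o[400:,:266]=b
cv2.imwrite("pics/t4.png",o[:,:,::-1])
E
```

```text
time: 10.0
ee_pos: [0.4642, -0.2342, 0.1682]
eef_rot: [0.207, 0.978, -0.0, -0.0]
ft_force: [0.4, -0.2, -0.0]
width: 0.0841
grip_force: 0.0
205 [ 86.3  33.6  31.7  17.2 -17.2 -85.9]
212 [ 86.8  66.8  64.9  19.6 -18.4 -36.4 -38.2 -85.1]
219 [ 85.4  67.3  65.4  32.9  31.   16.6 -17.7 -84.3]
268 [ 28.1 -30.6]
287 [ 28.  -30.6]
318 [ 28.5 -30.1]
338 [ 28.3 -28.4]
(array([ -3.5,   0.8, 128.2]), np.float64(-0.2))
```

View pics/t4.png

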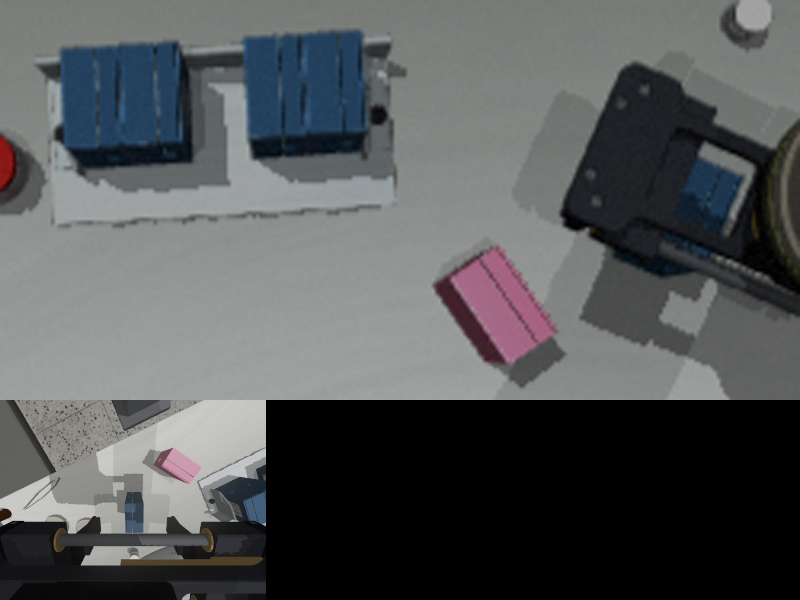

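The top crop shows the gap opened to crop x 190–245 (about 36–38 mm), with all four boxes square and still at the back. The wrist inset shows the new box centred between the open fingers, so I'll descend and grip.

```bash
python3 -m crank '[[[-3.5,0.8,20,-0.2,1],[-3.5,0.8,60,-0.2,1],[-3.5,0.8,100,-0.2,1],[-3.5,0.8,122,-0.2,1],[-3.5,0.8,128,-0.2,1],[-3.5,0.8,128,-0.2,1]]]' 12
python3 -m crank '[[[0,0,0,0,-0.3],[0,0,0,0,-0.4],[0,0,0,0,-0.5],[0,0,0,0,-0.5],[0,0,0,0,-0.5],[0,0,0,0,-0.5],[0,0,0,0,-0.5],[0,0,0,0,-0.5]]]'
```

```text
time: 10.7
ee_pos: [0.4677, -0.2346, 0.0403]
eef_rot: [0.204, 0.979, -0.0, -0.001]
ft_force: [0.9, -0.3, 0.1]
width: 0.0873
grip_force: 0.0
time: 11.5
ee_pos: [0.4679, -0.2347, 0.0405]
eef_rot: [0.204, 0.979, 0.0, -0.0]
ft_force: [-0.4, -0.6, 0.1]
width: 0.034
grip_force: 12.0
```

```bash
python3 -m crank '[[[0,0,-20,0,-0.5],[0,0,-60,0,-0.5],[0,0,-100,0,-0.5],[0,0,-120,0,-0.5],[0,0,-120,0,-0.5]]]' 15
python3 - <<'E'
from bench import r
from h import *
s=r.read_state(); print(s["width"],s["ft_force"],go(s,rw(-96,1.1),.162,93.52))
E
```

```text
time: 12.0
ee_pos: [0.4693, -0.2353, 0.1631]
eef_rot: [0.204, 0.979, 0.0, 0.002]
ft_force: [-0.2, -0.1, -2.8]
width: 0.0339
grip_force: 15.0
0.03386797094594868 [-0.2326086  -0.05461596 -2.8147156 ] (array([116.1, 232.4,   0.9]), np.float64(-27.0))
```

```bash
python3 -m crank '[[[116,232,1,-27,-0.5],[116,232,1,-27,-0.5],[116,232,1,-27,-0.5],[116,232,1,-27,-0.5],[116,232,1,-27,-0.5],[116,232,1,-27,-0.5],[116,232,1,-27,-0.5],[116,232,1,-27,-0.5],[116,232,1,-27,-0.5]]]'
python3 - <<'E'
from bench import r
from h import *
s=r.read_state(); print(inrack(s),go(s,rw(-96,1.1),.0505,93.52))
E
```

```text
time: 12.9
ee_pos: [0.4539, 0.0225, 0.1591]
eef_rot: [-0.029, 1.0, -0.0, -0.0]
ft_force: [0.3, -1.1, -1.6]
width: 0.0337
grip_force: 15.0
[-97.72  -0.44] (array([ -1.8,   1.6, 108.6]), np.float64(-0.2))
```

```bash
python3 -m crank '[[[0,0.5,30,-0.2,-0.5],[0,0.5,80,-0.2,-0.5],[0,0.5,106,-0.2,-0.5],[0,0.5,106,-0.2,-0.5],[0,0.5,106,-0.2,-0.5]]]'
python3 - <<'E'
from bench import r
from h import *
s=r.read_state(); print(inrack(s),go(s,rw(-96,1.1),.0510,93.52))
d=r.camera("top");w=r.camera("wrist")
a=cv2.resize(d["image"][185:310,240:400],None,fx=2.5,fy=2.5,interpolation=cv2.INTER_CUBIC)
b=cv2.resize(w["image"],None,fx=.6,fy=.6)
o=np.zeros((600,400,3),np.uint8);o[:312]=a;o[312:,:384]=b
cv2.imwrite("pics/t5.png",o[:,:,::-1])
E
```

```text
time: 13.4
ee_pos: [0.4543, 0.0237, 0.0542]
eef_rot: [-0.031, 1.0, -0.0, -0.0]
ft_force: [0.2, 1.0, -1.7]
width: 0.0338
grip_force: 15.0
[-97.2    0.81] (array([-1.2,  0.3,  3.2]), np.float64(0.1))
```

View pics/t5.png

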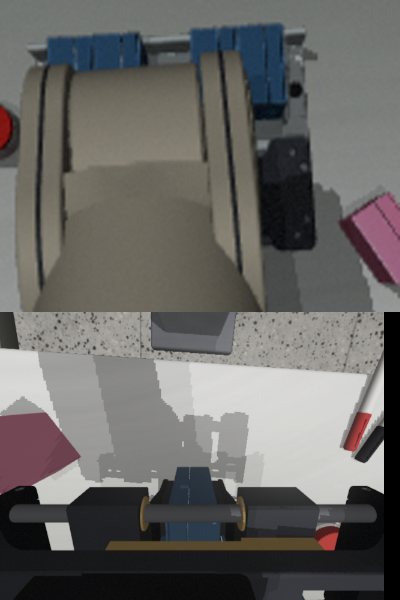

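The held box is square and centred in the fingers, latch facing the camera (wrist inset, box at x 165–220). I'll approach the gap.

```bash
python3 -m crank '[[[-8,0.3,4,0.1,-0.5],[-16,0.3,4,0.1,-0.5],[-16,0.3,4,0.1,-0.5],[-16,0.3,4,0.1,-0.5]]]'
python3 -c "
from bench import r
from h import *
s=r.read_state(); print(inrack(s),go(s,rw(-71,1.1),.05,93.52),s['ft_force'])"
```

```text
time: 13.9
ee_pos: [0.4702, 0.0261, 0.0497]
eef_rot: [-0.032, 1.0, -0.0, 0.0]
ft_force: [-0.1, 0.3, -2.2]
width: 0.0333
grip_force: 15.0
[-81.19   2.18] (array([-10.2,  -1.1,  -0.3]), np.float64(0.1)) [-0.14373365  0.29979499 -2.23661847]
```

```bash
python3 -m crank '[[[0,-1,0,0.1,-0.5],[-2,-1,0,0.1,-0.5],[-2,-1,0,0.1,-0.5]]]'
python3 -c "
from bench import r
from h import *
for i in range(3):
  s=r.read_state(); print(inrack(s),go(s,rw(-71,1.1),.05,93.52),s['ft_force']); r.camera('top')"
```

```text
time: 14.2
ee_pos: [0.4721, 0.0253, 0.0496]
eef_rot: [-0.031, 1.0, 0.0, 0.0]
ft_force: [0.7, 0.7, -1.9]
width: 0.0339
grip_force: 15.0
[-79.36   1.24] (array([-8.4, -0.1, -0.4]), np.float64(-0.0)) [ 0.70557138  0.73961911 -1.94882097]
[-79.45   1.21] (array([-8.4, -0.1, -0.4]), np.float64(-0.0)) [-0.04630882  0.27123857 -1.34735801]
[-79.51   1.22] (array([-8.5, -0.1, -0.5]), np.float64(-0.0)) [ 0.40992987 -0.23826528 -2.85488478]
```

Stable at y = 1.2, so I'll ease in.

```bash
python3 -m crank '[[[-2,-0.1,0,0,-0.5],[-4,-0.1,0,0,-0.5],[-6,-0.1,0,0,-0.5],[-6,-0.1,0,0,-0.5]]]'
python3 -m crank '[[[-2,0,0,0,-0.5],[-4,0,0,0,-0.5],[-4,0,0,0,-0.5]]]'
python3 -c "
from bench import r
from h import *
s=r.read_state(); print(inrack(s),go(s,rw(-71,1.1),.05,93.52),s['ft_force'])"
```

```text
time: 14.75
ee_pos: [0.4783, 0.0255, 0.0496]
eef_rot: [-0.031, 1.0, -0.0, 0.0]
ft_force: [0.1, 0.4, -2.3]
width: 0.034
grip_force: 15.0
time: 15.05
ee_pos: [0.4823, 0.0258, 0.0496]
eef_rot: [-0.031, 1.0, 0.0, 0.0]
ft_force: [0.1, 0.3, -2.3]
width: 0.0337
grip_force: 15.0
[-69.21   1.1 ] (array([ 1.8, -0. , -0.4]), np.float64(-0.0)) [ 0.08355836  0.25645996 -2.25460116]
```

```bash
python3 -m crank '[[[-2,0,0,0,-0.5],[-4,0,0,0,-0.5],[-7,0,0,0,-0.5],[-10,0,0,0,-0.5],[-10,0,0,0,-0.5]]]'
python3 -m crank '[[[-3,0,0,0,-0.5],[-6,0,0,0,-0.5],[-9,0,0,0,-0.5],[-12,0,0,0,-0.5],[-12,0,0,0,-0.5]]]'
python3 -c "
from bench import r
from h import *
s=r.read_state(); print(inrack(s),go(s,rw(-43,1.1),.05,93.52),s['ft_force'])"
```

```text
time: 15.55
ee_pos: [0.4924, 0.0264, 0.0496]
eef_rot: [-0.031, 1.0, -0.0, 0.0]
ft_force: [0.1, 0.2, -3.1]
width: 0.034
grip_force: 15.0
time: 16.05
ee_pos: [0.5043, 0.0271, 0.0495]
eef_rot: [-0.031, 1.0, -0.0, 0.0]
ft_force: [0.9, 0.4, -1.8]
width: 0.034
grip_force: 15.0
[-47.07   1.12] (array([-4.1, -0. , -0.5]), np.float64(-0.0)) [ 0.85000305  0.36866611 -1.8308238 ]
```

```bash
python3 -m crank '[[[-2,0,0,0,-0.5],[-2,0,1,0,-0.5],[-2,0,2,0,-0.5],[-2,0,2,0,-0.5]]]'
python3 -m crank '[[[0,0,0,0,0.3],[0,0,0,0,0.3],[0,0,0,0,0.3],[0,0,0,0,0.3]]]'
python3 -m crank '[[[10,0,0,0,0.3],[30,0,0,0,0.3],[50,0,0,0,0.3],[60,0,0,0,0],[60,0,0,0,-1],[60,0,0,0,-1],[60,0,0,0,-1],[60,0,0,0,-1],[60,0,0,0,-1]]]'
python3 - <<'E'
from bench import r
from h import *
s=r.read_state(); print(inrack(s),s["ft_force"],s["ee_pos"])
d=r.camera("top");w=r.camera("wrist");e=r.camera("scene")
a=cv2.resize(d["image"][185:310,240:400],None,fx=2.5,fy=2.5,interpolation=cv2.INTER_CUBIC)
b=cv2.resize(w["image"],None,fx=.6,fy=.6)
f=cv2.resize(e["image"][220:320,260:420],None,fx=2.5,fy=2.5,interpolation=cv2.INTER_CUBIC)
o=np.zeros((600,800,3),np.uint8);o[:312,:400]=a;o[312:,:384]=b;o[:250,400:]=f
cv2.imwrite("pics/t6.png",o[:,:,::-1])
E
```

```text
time: 16.45
ee_pos: [0.5058, 0.0272, 0.0475]
eef_rot: [-0.031, 1.0, 0.0, -0.0]
ft_force: [-0.3, -0.1, -2.1]
width: 0.0337
grip_force: 15.0
time: 16.85
ee_pos: [0.506, 0.0272, 0.0476]
eef_rot: [-0.031, 1.0, 0.0, 0.0]
ft_force: [0.2, 0.2, 0.2]
width: 0.0543
grip_force: 0.0
time: 17.75
ee_pos: [0.4463, 0.0235, 0.0474]
eef_rot: [-0.031, 1.0, -0.0, -0.0]
ft_force: [0.6, -0.6, -0.2]
width: 0.0167
grip_force: 0.0
[-105.2     1.05] [ 0.58265128 -0.57522213 -0.18215276] [0.44633207 0.02348885 0.04744449]
```

View pics/t6.png

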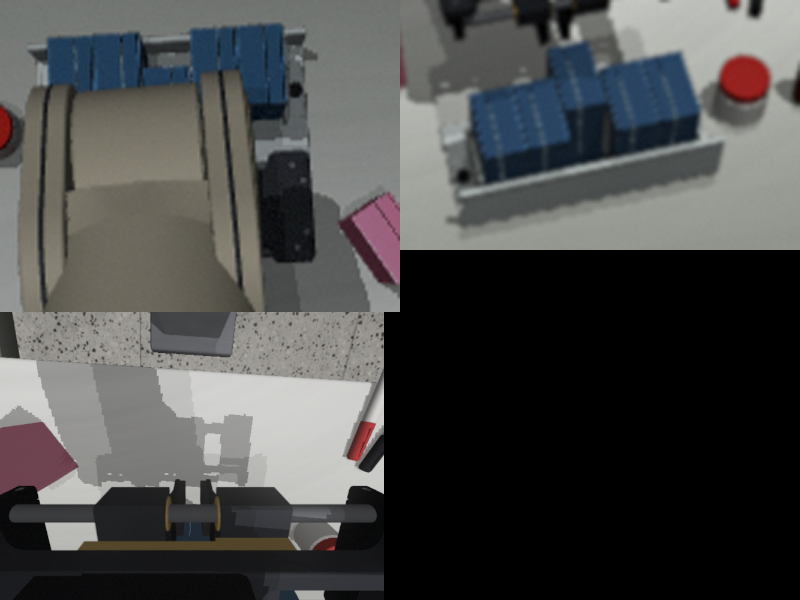

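The new box stands upright, part-way in the gap (scene inset, about (575,75)), with its neighbours undisturbed. Now I'll push it home with closed fingers.

```bash
python3 -m crank '[[[-15,0,2,0,-1],[-25,0,2,0,-1],[-32,0,2,0,-1],[-35,0,2,0,-1],[-38,0,2,0,-1],[-41,0,2,0,-1],[-44,0,2,0,-1],[-44,0,2,0,-1]]]'
python3 -m crank '[[[-2,0,0,0,-1],[-4,0,0,0,-1],[-6,0,0,0,-1],[-6,0,0,0,-1]]]'
python3 -m crank '[[[-2,0,0,0,-1],[-4,0,0,0,-1],[-5,0,0,0,-1],[-5,0,0,0,-1]]]'
python3 -c "
from bench import r
from h import *
s=r.read_state(); print(inrack(s),s['ft_force'])"
```

```text
time: 18.7
ee_pos: [0.49, 0.0262, 0.0455]
eef_rot: [-0.031, 1.0, 0.0, -0.0]
ft_force: [0.0, 0.5, -0.3]
width: 0.0006
grip_force: 0.2
time: 19.1
ee_pos: [0.4962, 0.0266, 0.0455]
eef_rot: [-0.031, 1.0, 0.0, 0.0]
ft_force: [-0.6, 0.4, -1.3]
width: 0.0005
grip_force: 0.2
time: 19.5
ee_pos: [0.5011, 0.0269, 0.0455]
eef_rot: [-0.031, 1.0, 0.0, 0.0]
ft_force: [-0.2, 0.2, 0.1]
width: 0.0009
grip_force: 0.0
[-50.28   1.1 ] [-0.21653856  0.18071446  0.06837945]
```

```bash
python3 -m crank '[[[-1,0,0,0,-1],[-2,0,0,0,-1],[-3,0,0,0,-1],[-3,0,0,0,-1]]]'
python3 -m crank '[[[-1,0,0,0,-1],[-2,0,0,0,-1],[-2,0,0,0,-1]]]'
python3 -m crank '[[[-1,0,0,0,-1],[-2,0,0,0,-1],[-2,0,0,0,-1]]]'
python3 -c "
from bench import r
from h import *
s=r.read_state(); print(inrack(s),s['ft_force'])
e=r.camera('scene');cv2.imwrite('pics/s7.png',cv2.resize(e['image'][220:320,260:420],None,fx=4,fy=4,interpolation=cv2.INTER_CUBIC)[:,:,::-1])"
```

```text
time: 19.9
ee_pos: [0.5041, 0.0271, 0.0455]
eef_rot: [-0.031, 1.0, 0.0, 0.0]
ft_force: [0.0, 1.0, -0.7]
width: 0.0005
grip_force: 0.2
time: 20.2
ee_pos: [0.5061, 0.0272, 0.0455]
eef_rot: [-0.031, 1.0, 0.0, 0.0]
ft_force: [-0.0, 1.2, -0.6]
width: 0.0005
grip_force: 0.3
time: 20.5
ee_pos: [0.5081, 0.0274, 0.0455]
eef_rot: [-0.031, 1.0, 0.0, 0.0]
ft_force: [0.1, 0.9, -0.4]
width: 0.0003
grip_force: 0.3
[-43.29   1.14] [ 0.08679689  0.91474759 -0.38571035]
```

View pics/s7.png

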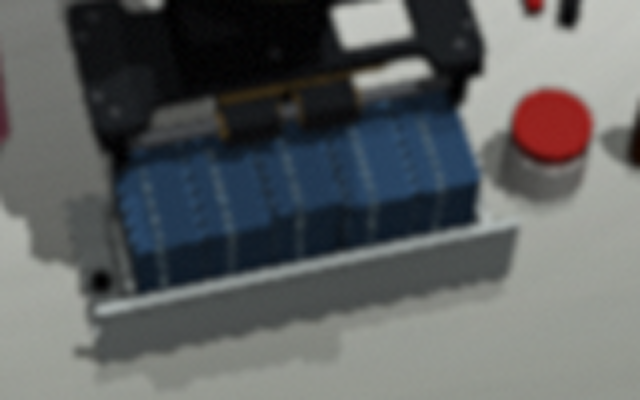

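The row is nearly flush, with the middle box (around (310,235)) still a few mm forward. I'll keep going until I feel the panel.

```bash
for i in 1; do :; done; python3 -m crank '[[[-1,0,0,0,-1],[-2,0,0,0,-1],[-2,0,0,0,-1]]]'
python3 -m crank '[[[-1,0,0,0,-1],[-1,0,0,0,-1]]]'
python3 -m crank '[[[-1,0,0,0,-1],[-1,0,0,0,-1]]]'
python3 -m crank '[[[-1,0,0,0,-1],[-1,0,0,0,-1]]]'
```

```text
time: 20.85
ee_pos: [0.5101, 0.0275, 0.0455]
eef_rot: [-0.031, 1.0, 0.0, 0.0]
ft_force: [-1.3, 0.4, 0.1]
width: 0.0004
grip_force: 0.3
time: 21.05
ee_pos: [0.5111, 0.0275, 0.0456]
eef_rot: [-0.031, 1.0, 0.0, 0.0]
ft_force: [-1.1, 0.5, -0.7]
width: 0.0005
grip_force: 0.3
time: 21.25
ee_pos: [0.512, 0.0276, 0.0455]
eef_rot: [-0.031, 1.0, 0.0, 0.0]
ft_force: [0.2, -0.4, -0.6]
width: 0.0005
grip_force: 0.3
time: 21.45
ee_pos: [0.5126, 0.0276, 0.0455]
eef_rot: [-0.031, 1.0, 0.0, -0.0]
ft_force: [-4.0, -0.1, 1.9]
width: 0.0005
grip_force: 2.0
```

```bash
python3 -m crank '[[[-1,0,0,0,-1],[-1,0,0,0,-1],[-1,0,0,0,-1]]]'
python3 -m crank '[[[-1,0,0,0,-1],[-1,0,0,0,-1],[-1,0,0,0,-1]]]'
python3 -m crank '[[[15,0,0,0,-1],[45,0,0,0,-1],[90,0,0,0,-1],[90,0,-50,0,-1],[90,0,-100,0,-1],[90,0,-140,0,-1],[90,220,-140,0,-1],[90,220,-140,0,-1],[90,220,-140,0,-1],[90,220,-140,0,-1],[90,220,-140,0,-1],[90,220,-140,0,-1]]]'
python3 - <<'E'
from bench import r
from h import *
d=r.camera("top");e=r.camera("scene");im=d["image"]
m=cv2.inRange(cv2.cvtColor(im,cv2.COLOR_RGB2HSV),(100,90,40),(125,255,255))
for v in (205,212,219):
    x=np.flatnonzero(np.diff((m[v,255:360]>0).astype(int)))+255.5
    print(v,((onz(d,np.c_[x,np.full(len(x),v)],.105)-RK)@AY*1000).round(1))
for u in (268,287,300,307,318,338):
    x=np.flatnonzero(np.diff((m[185:245,u]>0).astype(int)))+185.5
    print(u,((onz(d,np.c_[np.full(len(x),u),x],.105)-RK)@AX*1000).round(1))
o=np.zeros((600,600,3),np.uint8)
o[:300]=cv2.resize(im[185:245,245:365],(600,300),interpolation=cv2.INTER_CUBIC)
o[300:]=cv2.resize(e["image"][225:315,260:440],(600,300),interpolation=cv2.INTER_CUBIC)
cv2.imwrite("pics/f8.png",o[:,:,::-1])
E
```

```text
time: 21.75
ee_pos: [0.5127, 0.0276, 0.0453]
eef_rot: [-0.031, 1.0, 0.0, -0.001]
ft_force: [-9.1, -1.0, 7.0]
width: 0.0003
grip_force: 4.5
time: 22.05
ee_pos: [0.5127, 0.0276, 0.0451]
eef_rot: [-0.031, 1.0, 0.0, -0.002]
ft_force: [-14.2, -0.6, 10.6]
width: 0.0004
grip_force: 7.1
time: 23.25
ee_pos: [0.4109, 0.2453, 0.1854]
eef_rot: [-0.033, 0.999, 0.0, 0.0]
ft_force: [0.2, 0.3, -0.3]
width: 0.0004
grip_force: 0.0
205 [ 86.3  33.6  31.7 -15.4 -17.2 -85.9]
212 [ 86.8  66.8  64.9  34.1  32.3  -2.1  -3.9 -36.4 -38.2 -85.1]
219 [ 85.4  67.3  65.4  32.9  31.   -1.5  -3.3 -86.1]
268 [ 28.1 -30.6]
287 [ 28.  -30.6]
300 [ 28.5 -30.1 -37.4 -39.2]
307 [ 26.   22.3  18.6 -29. ]
318 [ 28.5 -30.1]
338 [ 28.3 -30.2]
```

View pics/f8.png

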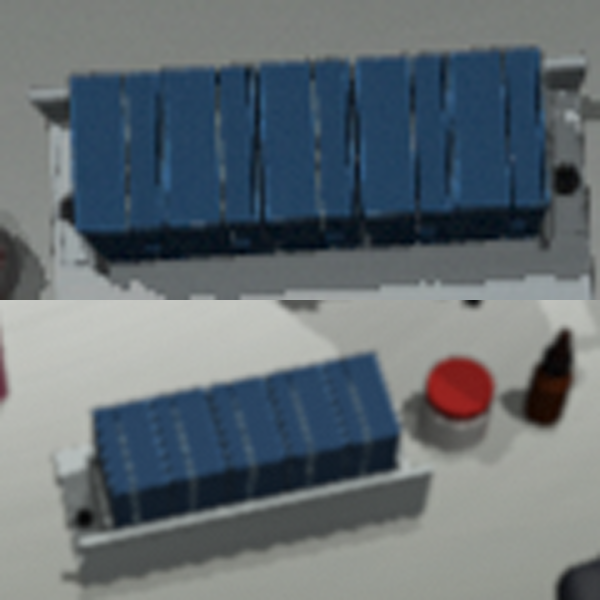

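All five boxes stand flush, upright and square in the rack (new box top at about (305,140) in the upper panel), front edges level to within a pixel. The robot is clear, so I'll hand in.

```bash
python3 -c "
from bench import r
print(r.close_job())"
```

```text
the job is handed in; nothing more can be done
None
```

The job is handed in at about 23 s of the 72 s allowed: the new box is third in the row, pushed home against the back panel, and my last pictures show all five boxes upright, square and flush; wrist force peaked at about 18 N, but I got no verdict back.

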